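Lay the standing carton down on the tray's non-slip mat

TASK

The tray goes into the rack trolley next and the tall carton standing in it will not fit under the runner above: push it over with your fingertips near its top so that it falls flat towards the dark ribbed non-slip mat, then push it along by its end, squaring it up, until it lies flat and wholly on the mat. Do not take it between the fingers or lift it at any time. Leave everything else on the tray and the counter where it is, and finish clear of it all.

Things in the scene. Friction and masses are not known exactly. Their poses are not given: they have to be found in the camera images.
- carton: Tall plain cardboard carton, 50 mm thick (x), 110 wide (y), 160 tall (z), 0.25-0.5 kg. It stands mid-tray, a broad face towards the mat, square within 10 degrees. Origin: centre of its underside. Pushed high it tips about its lower edge and falls once past 17 degrees; pushed at the foot it slides. Fallen, it is 50 mm high, z points to the mat and the underside is its trailing end, sticking out past the mat.
- mat: The dark ribbed rubber non-slip mat in one half of the tray, 160 mm across the tray (its x), 200 mm along the tray (its y), 2.5 mm thick, fixed. Origin: centre of its underside, on the tray's floor. It may lie in the left or the right half of the tray, 10 to 40 mm from the carton; its y axis always points to the left (+y) side, give or take the tray's turn.
- tray: The low aluminium tray, 325 mm (its x) by 530 mm (its y), fixed on the counter; floor 3 mm thick, upright rim 20 mm high in all and 3 mm thick. Origin: centre of its underside, on the counter.
- carton_bottom_a (a point): Corner of the tall carton: underside end, -y side, at half its thickness (25 mm in from both broad faces).
- carton_bottom_b (a point): Corner of the tall carton: underside end, +y side, at half its thickness (25 mm in from both broad faces).
- carton_top_a (a point): Corner of the tall carton: top end, -y side, at half its thickness (25 mm in from both broad faces).
- carton_top_b (a point): Corner of the tall carton: top end, +y side, at half its thickness (25 mm in from both broad faces).
- tub: Bystander: clear food tub with white lid, 138 x 98 x 54 mm high, on the tray in the half without the mat. Origin: centre of its underside.
- jar: Bystander: small jar, 48 mm across, 62 mm high, on the tray by the far rim, level with the standing carton. Origin: centre of its underside.
- tin: Bystander: low food tin, 54 mm across, 40 mm high, on the tray by the near rim, level with the standing carton. Origin: centre of its underside.
- mill: Bystander: wooden pepper mill, 56 mm across, 174 mm high, on the counter left of the tray. Origin: centre of its underside.
- small_carton: Bystander: a smaller carton, 45 x 70 x 110 mm high, standing on the counter left of the tray; it stays standing. Origin: centre of its underside.
- spoon: Bystander: steel spoon lying on the counter right of the tray.
- squeeze_bottle: Bystander: white squeeze bottle, 56 mm across, 185 mm high, on the counter right of the tray. Origin: centre of its underside.
Things that resemble listed ones, but are neither listed nor needed, are in the scene too. What is shaped like the carton but green is not meant.

How it is judged:
By the outcome, as a careful person would: the job done as asked, in the order asked, and still so for the second after the job is handed in, with the robot touching nothing.
It also fails if it takes over 54 s, if anything falls off the work surface, if the arm or the gripper's body presses on something with over 40 N, if the wrist force passes 120 N, or if a joint passes its speed limit or range.

ROBOT

A 6-joint arm with a two-finger parallel gripper is mounted at the origin on the work surface. World frame = base frame: x ahead of the robot, y to its left, z up, the work surface at z = 0. Lengths are in m, angles in degrees, forces in N, time in s.
With the tool pointing down it reaches from about 0.4 to 0.825 m from the base axis. Payload 7 kg.
Tool frame: the origin (TCP) lies midway between the tips of the shut fingers; the grasp point (between the pads) lies r.tcp_to_grasp behind it (r.tcp_to_grasp is the distance from the TCP to the grasp point, in m); x points along the fingers, y is the direction in which the jaws open and shut, and the axes are right-handed (so a half turn about x gives the same grasp; the last joint's range is limited). The gripper opens to 88 mm and grips with 3 to 60 N. Pads are 19 mm wide; open, the fingers measure 130 mm over their backs; the gripper's body (78 mm by 193 mm) begins 47 mm behind the grasp point.
Start: joints at [91.736, 20.546, 0.682, 0, -70.136, -16.507], TCP at [0.172, 0.653, 0.2] pointing down, gripper open.
Joint ranges: [-176.03, 176.03], [-82.01, 121.73], [-58.28, 71.71], [-173.87, 95.51], [-174.79, -0.11], [-173.66, 173.66]. Speed limits (degrees/s): [136.94, 136.94, 172.46, 180, 180, 180].

INTERFACE

Orientations are given as [roll, pitch, yaw] about the fixed x, y, z axes, in that order (R = Rz(yaw) Ry(pitch) Rx(roll)).
In Python, from plant import r gives the robot as it stands.
- The arm moves only by the tool carry_out, never from a script. Its argument "moves" is a list of rows, each a list of 7 numbers: the shift along the world's x, y, z in mm, then the turn, a rotation vector about the world's x, y, z in rad, then the opening in per cent of the stroke, from 0 (shut) to 100 (fully open). In form: [[x, y, z, wx, wy, wz, claw], ...]. A call has 1 to 5 rows; each row is the pose to reach, as a shift and turn from the pose commanded when the call began; what a row does not reach only later rows make up. A row lasts 1/10 s, in which the tool goes at most 50 mm and 8.59 degrees, less where a joint would pass 70% of its speed; a pose out of reach is approached as far as the arm can. A call with a gripper value outside its range is refused whole. The fingers move at their own pace and stop on an object; "squeeze" is the grip in N (left out, the last holds). Time passes only in rows, so rows that repeat a pose let the fingers close. It gives the time, the measured TCP pose, the force and the opening at its end, in the units of the state.
- r.get_state(): the state, without advancing time (a new reading comes with each control period).
- r.capture(name): name is "side" or "top"; returns the picture (420x560x3 uint8, blue, green, red); there is no depth.
- r.camera_params(name): a dict with "K" (3x3 intrinsics, pixels), "rvec" (rotation vector, rad) and "tvec" (3), from world to camera coordinates, as OpenCV has them. Camera axes: x right, y down, z forward; pixel columns grow to the right and rows downward; lengths in m; the calibration is good to about 2 mm. A picture is of the moment at which its call begins. camera_params takes no time and is no camera call.
- r.close_job(): hands the job in, once; it reports no verdict.
The state is a dict: "time_s": time; "joints": joint angles; "qd": joint speeds; "joint_torque": joint torques, N m; "tcp_pos": TCP position; "eef_rot": TCP orientation; "contact_force": force on the tool from outside, world axes, zero at the start; "moment": the same for the moment, N m; "gripper_width": finger opening in m.
Only numpy, scipy, OpenCV 4.12 (cv2) and the standard library are available. Lean on these libraries where they do the work, as an engineer would, in place of code of your own. Each camera call takes 0.05 s, during which the arm holds its last target. There are 200 camera calls.

## Working session

There is one attempt and no reset: what is moved stays moved. The work goes in short steps, Python scripts to look and compute and a tool call to move; the robot and the scene stay as the last step left them, time stands still between calls to the robot, and variables do not carry over. Pictures are saved under pics/ and viewed, about 8 in all and at most 12, crops included, and the job is handed in when it is done.

Besides the shell and the picture viewer there is one more tool, called after "Request:" as name(argument=value, ...) on one line, values as JSON. carry_out: Moves the arm, as the interface text tells. Its arguments: {"type":"object","properties":{"moves":{"type":"array"},"squeeze":{"type":"number"}},"required":["moves"]}

```bash
ls; mkdir -p pics
python3 - <<'E'
from plant import r
import cv2
print(r.get_state(), r.tcp_to_grasp)
for n in("top","side"):
    cv2.imwrite(f"pics/{n}0.png",r.capture(n)); print(n,r.camera_params(n))
E
```

```text
pics
{'time_s': 0.0, 'joints': array([ 9.17374517e+01,  2.05918097e+01,  6.33912636e-01, -1.99813801e-02,
       -7.01380879e+01, -1.65075139e+01]), 'qd': array([-0.06186096, -0.02491554, -0.0040469 , -0.01103889,  0.01949288,
        0.02381073]), 'joint_torque': array([ 1.19692344e-03, -5.82726717e+01,  2.93046874e+01,  6.99694365e+00,
        6.94389077e-03, -1.56068609e-04]), 'tcp_pos': array([0.17197306, 0.65215811, 0.19872002]), 'eef_rot': array([ 95.4364531 ,  89.90219371, -99.34041354]), 'contact_force': array([-0.76413096,  0.1408687 , -0.59310109]), 'moment': array([-0.02404035, -0.03952824, -0.04836352]), 'gripper_width': 0.08759259314792625} 0.0188
top {'K': array([[525.32220242,   0.        , 280.84962589],
       [  0.        , 525.32220242, 209.44444742],
       [  0.        ,   0.        ,   1.        ]]), 'rvec': array([ 2.11199841, -2.15675237,  0.20411125]), 'tvec': array([0.00929188, 0.50511861, 1.42704925])}
side {'K': array([[424.91993021,   0.        , 271.94982103],
       [  0.        , 424.91993021, 214.87504015],
       [  0.        ,   0.        ,   1.        ]]), 'rvec': array([ 2.18315708, -0.71067902,  0.30431571]), 'tvec': array([-0.43314374,  0.29271536,  0.87567685])}
```

View pics/top0.png

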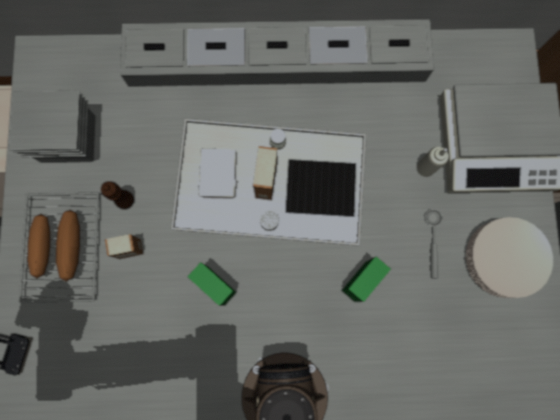

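View pics/side0.png

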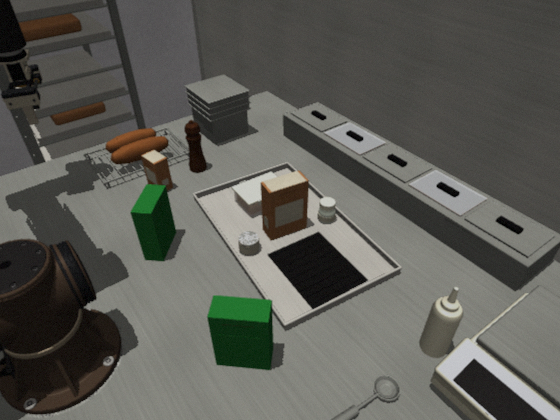

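```bash
cat > h.py <<'E'
import numpy as np, cv2
from plant import r
def ray(name,px,z):
    p=r.camera_params(name); R=cv2.Rodrigues(p["rvec"])[0]
    d=R.T@np.linalg.inv(p["K"])@np.array([px[0],px[1],1.]); c=-R.T@p["tvec"]
    return c+d*(z-c[2])/d[2]
def proj(name,P):
    p=r.camera_params(name)
    return cv2.projectPoints(np.array(P,float).reshape(-1,3),p["rvec"],p["tvec"],p["K"],None)[0].reshape(-1,2)
E
python3 - <<'E'
import cv2
a=cv2.imread("pics/top0.png")[110:250,165:375]; b=cv2.imread("pics/side0.png")[160:320,190:400]
cv2.imwrite("pics/topc.png",cv2.resize(a,None,fx=3.8,fy=3.8,interpolation=cv2.INTER_CUBIC))
E
```

```text
(no output)
```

View pics/topc.png

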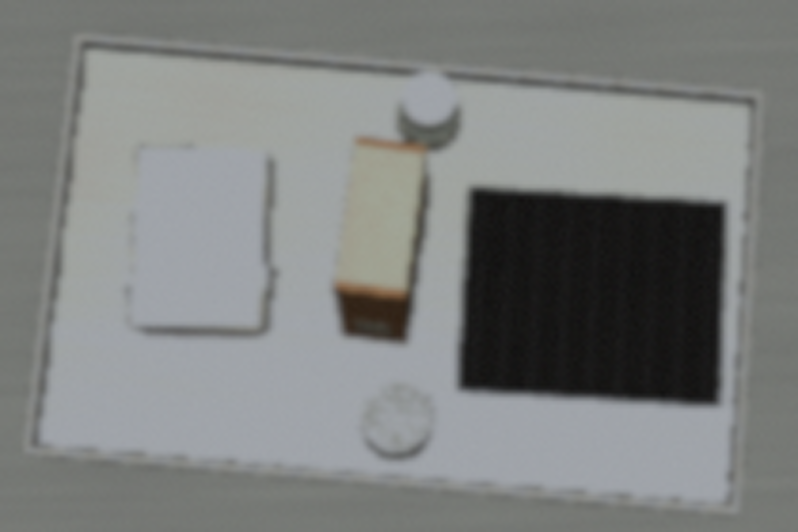

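Run:
```python
from h import *
def g(l,z): 
    P=np.array([ray("top",(a/3.8+165-.4,b/3.8+110-.4),z) for a,b in l]);
    print(P[:,:2].round(4).tolist(),P.mean(0)[:2].round(4)); 
    for i in range(len(P)): 
        d=P[(i+1)%len(P)]-P[i]; print("  len %.4f ang %.1f"%(np.hypot(*d[:2]),np.degrees(np.arctan2(d[1],d[0]))))
g([(357,137),(427,146),(409,297),(335,286)],.163)
g([(470,188),(727,203),(719,403),(460,388)],.0055)
g([(78,38),(763,93),(738,510),(28,452)],.02)
g([(138,146),(270,150),(264,330),(130,326)],.057)
g([(429,98)],.065);g([(397,420)],.043)
```

```text
[[0.6556, 0.0554], [0.6482, 0.0071], [0.5416, 0.0216], [0.5503, 0.0719]] [0.5989 0.039 ]
  len 0.0489 ang -98.7
  len 0.1076 ang 172.3
  len 0.0511 ang 80.2
  len 0.1066 ang -8.9
[[0.6617, -0.027], [0.646, -0.2248], [0.4899, -0.2114], [0.5054, -0.0156]] [ 0.5758 -0.1197]
  len 0.1985 ang -94.5
  len 0.1567 ang 175.1
  len 0.1964 ang 85.5
  len 0.1567 ang -4.2
[[0.783, 0.2733], [0.7291, -0.2544], [0.4068, -0.2195], [0.461, 0.3071]] [0.595  0.0266]
  len 0.5304 ang -95.8
  len 0.3242 ang 173.8
  len 0.5294 ang 84.1
  len 0.3238 ang -6.0
[[0.6843, 0.2214], [0.6794, 0.1232], [0.5425, 0.1285], [0.5474, 0.2266]] [0.6134 0.1749]
  len 0.0984 ang -92.9
  len 0.1370 ang 177.8
  len 0.0983 ang 87.1
  len 0.1370 ang -2.2
[[0.715, 0.0038]] [0.715  0.0038]
  len 0.0000 ang 0.0
[[0.4759, 0.0322]] [0.4759 0.0322]
  len 0.0000 ang 0.0
```

Run:
```python
from h import *
from scipy.spatial.transform import Rotation as Ro
s=r.get_state(); R=Ro.from_euler("xyz",s["eef_rot"],degrees=True).as_matrix()
print(R.round(3)); a=np.degrees(np.arctan2(R[1,1],R[0,1])); print("jaw ang",a)
for t in(-8.5,-4.5): d=(t-a+90)%180-90; print(t,"turn deg",d,"rad",np.radians(d))
print(ray("top",(109,188),.17),ray("top",(120,240),.11), ray("top",(211,283),.1),ray("top",(368,280),.1))
```

```text
[[-0.    -0.255 -0.967]
 [-0.001 -0.967  0.255]
 [-1.     0.001 -0.   ]]
jaw ang -104.77435082804188
-8.5 turn deg -83.72564917195814 rad -1.4612882464203336
-4.5 turn deg -79.72564917195814 rad -1.3914750763405603
[0.54755344 0.44085492 0.17      ] [0.42008866 0.42597371 0.11      ] [0.30282603 0.18721845 0.1       ] [ 0.3017646 -0.2260898  0.1      ]
```

Request:
carry_out(moves=[[0,0,40,0,0,-0.1,50],[25,-25,60,0,0,-0.24,50],[55,-60,60,0,0,-0.38,50],[85,-95,60,0,0,-0.52,50],[115,-130,60,0,0,-0.66,50]])

```text
time_s: 0.6
tcp_pos: [0.2877, 0.5211, 0.2593]
eef_rot: [115.3, 90.0, -117.6]
contact_force: [1.6, 1.2, -0.0]
gripper_width: 0.0533
```

Request:
carry_out(moves=[[30,-37,0,0,0,-0.14,50],[60,-74,0,0,0,-0.28,50],[90,-111,0,0,0,-0.42,50],[120,-148,0,0,0,-0.56,50],[150,-185,0,0,0,-0.7,50]])

```text
time_s: 1.1
tcp_pos: [0.4378, 0.3359, 0.2596]
eef_rot: [102.4, 90.0, -170.6]
contact_force: [1.5, 0.9, 0.4]
gripper_width: 0.0439
```

Request:
carry_out(moves=[[30,-37,0,0,0,-0.05,50],[60,-74,0,0,0,-0.101,50],[90,-111,0,0,0,-0.101,50],[120,-148,0,0,0,-0.101,50],[150,-185,0,0,0,-0.101,50]])

```text
time_s: 1.6
tcp_pos: [0.5879, 0.1509, 0.2595]
eef_rot: [104.7, 90.0, -173.8]
contact_force: [1.2, 0.1, 0.0]
gripper_width: 0.044
```

Request:
carry_out(moves=[[10,-18,-35,0,0,0,50],[18,-31,-75,0,0,0,50],[22,-36,-114,0,0,0,50],[22,-36,-114,0,0,0,50],[22,-36,-114,0,0,0,50]])

```text
time_s: 2.1
tcp_pos: [0.6091, 0.1164, 0.1459]
eef_rot: [149.2, 89.9, -129.3]
contact_force: [0.4, 0.5, 1.8]
gripper_width: 0.0441
```

Run:
```python
from h import *
a=r.capture("top")[110:250,165:375]; b=r.capture("side")[130:330,190:400]
f=lambda x,s:cv2.resize(x,None,fx=s,fy=s,interpolation=cv2.INTER_CUBIC)
A=f(a,2);B=f(b,1.8); H=max(len(A),len(B)); p=lambda x:cv2.copyMakeBorder(x,0,H-len(x),0,0,0)
cv2.imwrite("pics/c1.png",np.hstack([p(A),p(B)]))
```

```text
(no output)
```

View pics/c1.png

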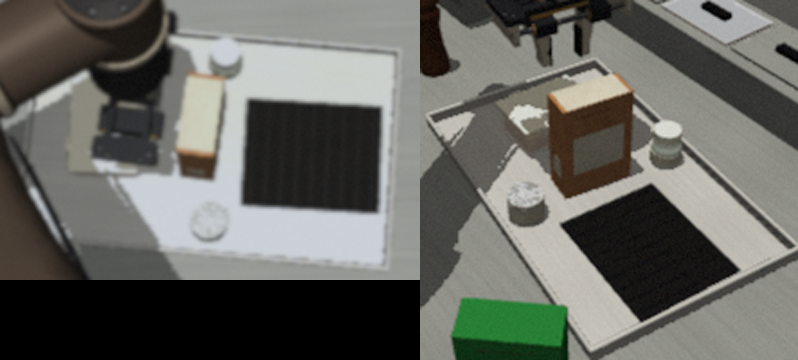

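Request:
carry_out(moves=[[-2,-12,0,0,0,0,50],[-4,-24,0,0,0,0,50],[-5,-30,0,0,0,0,50],[-5,-35,0,0,0,0,50],[-6,-40,0,0,0,0,50]])

```text
time_s: 2.7
tcp_pos: [0.6032, 0.0761, 0.146]
eef_rot: [-64.4, 90.0, 17.1]
contact_force: [0.1, -0.8, 0.5]
gripper_width: 0.044
```

Request:
carry_out(moves=[[-1,-5,0,0,0,0,50],[-1,-10,0,0,0,0,50],[-2,-15,0,0,0,0,50],[-3,-20,0,0,0,0,50],[-4,-25,0,0,0,0,50]])

```text
time_s: 3.2
tcp_pos: [0.599, 0.0513, 0.1456]
eef_rot: [133.1, 90.0, -145.3]
contact_force: [-0.1, 0.1, 0.0]
gripper_width: 0.0441
```

```bash
cat > shot.py <<'E'
from h import *
import sys
a=r.capture("top")[110:250,165:375]; b=r.capture("side")[130:330,190:400]
f=lambda x,s:cv2.resize(x,None,fx=s,fy=s,interpolation=cv2.INTER_CUBIC)
A=f(a,2);B=f(b,1.8); H=max(len(A),len(B)); p=lambda x:cv2.copyMakeBorder(x,0,H-len(x),0,0,0)
cv2.imwrite(f"pics/{sys.argv[1]}.png",np.hstack([p(A),p(B)]))
E
python3 shot.py c2
```

```text
(no output)
```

View pics/c2.png

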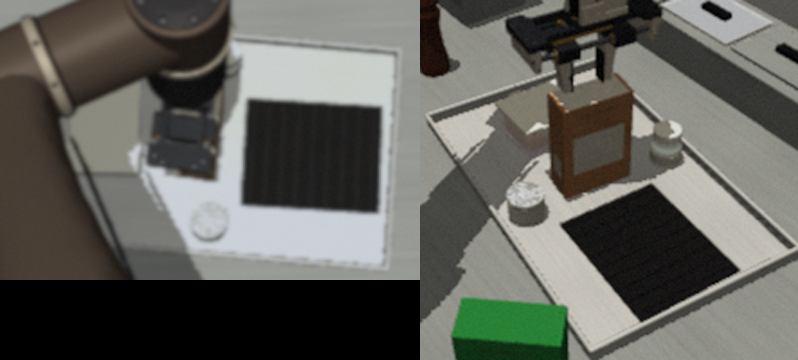

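```bash
python3 - <<'E'
from h import *
t=np.array(r.get_state()["tcp_pos"]);print(t)
j=np.array([np.cos(np.radians(-8.5)),np.sin(np.radians(-8.5)),0]);n=np.array([j[1],-j[0],0])
c=np.array([.599,.039,.003])
L=dict(tcp=t,f1=t+j*.03,f2=t-j*.03)
for a in(-1,1):
  for b in(-1,1):
    for h in(0,.16): L[f"w{a} d{b} h{h}"]=c+a*j*.055+b*n*.025+[0,0,h]
P=proj("side",list(L.values()))
for k,p in zip(L,P): print(k,((p-[190,130])*1.8+[420,0]).round())
E
python3 - <<'E'
import cv2
b=cv2.imread("pics/c2.png")[0:230,480:680]; cv2.imwrite("pics/c2b.png",cv2.resize(b,None,fx=3,fy=2.6*1.15,interpolation=cv2.INTER_CUBIC)[:600])
E
```

```text
[0.59891029 0.0510445  0.14565664]
tcp [583.  98.]
f1 [602.  92.]
f2 [564. 104.]
w-1 d-1 h0 [548. 179.]
w-1 d-1 h0.16 [544.  93.]
w-1 d1 h0 [563. 199.]
w-1 d1 h0.16 [561. 113.]
w1 d-1 h0 [612. 157.]
w1 d-1 h0.16 [614.  72.]
w1 d1 h0 [628. 176.]
w1 d1 h0.16 [632.  90.]
```

View pics/c2b.png

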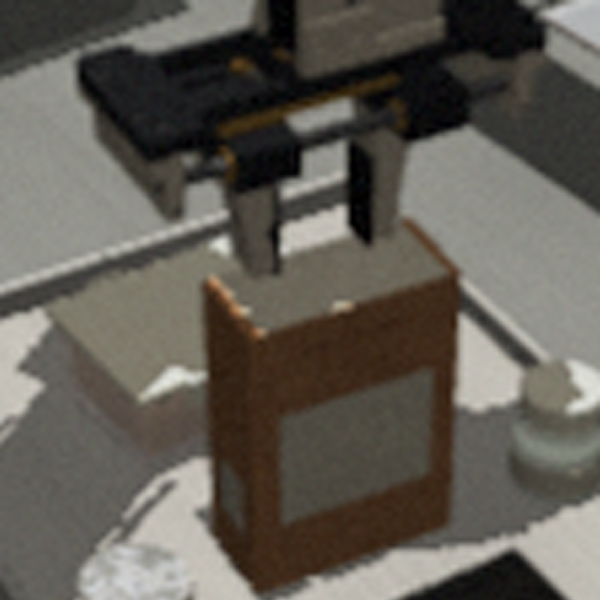

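Request:
carry_out(moves=[[-1,-4,0,0,0,0,50],[-1,-8,0,0,0,0,50],[-2,-12,0,0,0,0,50],[-2,-16,0,0,0,0,50],[-3,-20,0,0,0,0,50]])

```text
time_s: 3.8
tcp_pos: [0.5961, 0.0313, 0.1456]
eef_rot: [166.6, 90.0, -111.8]
contact_force: [0.9, 0.4, -0.1]
gripper_width: 0.0439
```

```bash
python3 shot.py c3
```

```text
(no output)
```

View pics/c3.png

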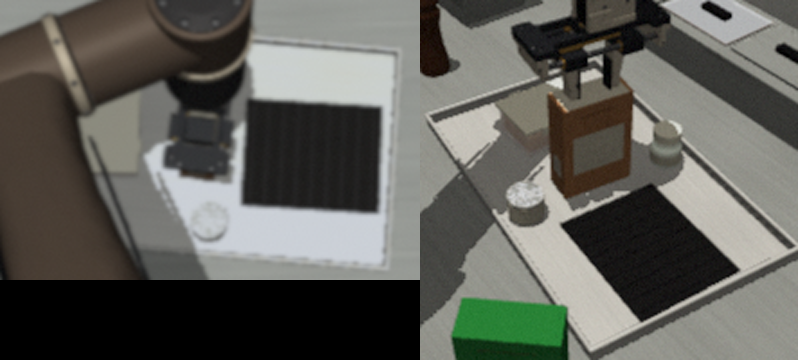

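Request:
carry_out(moves=[[2,15,0,0,0,0,50],[5,35,0,0,0,0,50],[8,55,0,0,0,0,50],[10,66,-15,0,0,0,50],[10,66,-30,0,0,0,50]])

```text
time_s: 4.4
tcp_pos: [0.6066, 0.1006, 0.1147]
eef_rot: [-42.8, 89.9, 38.9]
contact_force: [-1.0, -0.9, -0.2]
gripper_width: 0.0439
```

Run:
```python
from h import *
from scipy.optimize import least_squares
j=np.array([np.cos(np.radians(-8.5)),np.sin(np.radians(-8.5)),0])
t=np.array([.59891,.05104,.14566])
for o,s in(((568,92),-1),((604,81),1)):
    q=(np.array(o)-[420,0])/1.8+[190,130]
    print(least_squares(lambda v:proj("side",t+s*j*v[0]+[0,0,v[1]])[0]-q,[.03,0.01]).x)
print(r.get_state()["tcp_pos"])
b=r.capture("side")[130:250,230:380]; cv2.imwrite("pics/c4.png",cv2.resize(b,None,fx=5,fy=5,interpolation=cv2.INTER_CUBIC))
```

```text
[0.02304804 0.01751908]
[0.03368961 0.01689004]
[0.60656785 0.10064882 0.1147208 ]
```

View pics/c4.png

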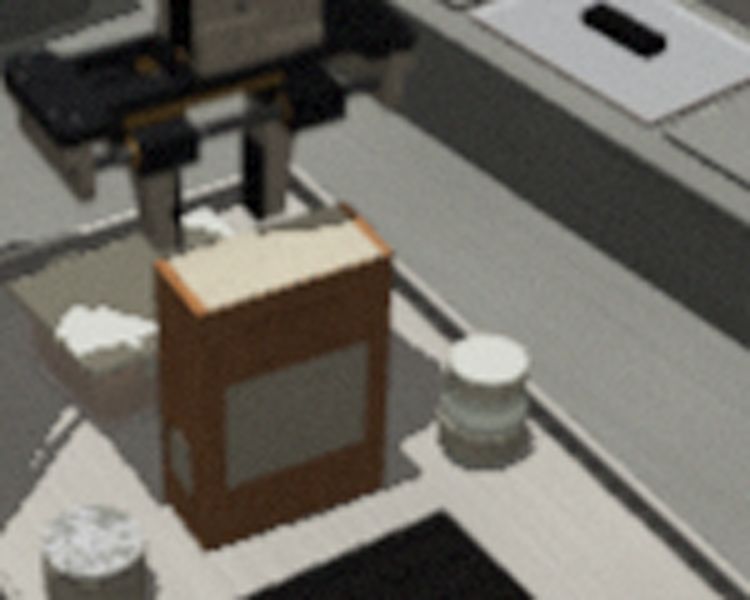

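Request:
carry_out(moves=[[-1,-8,7,0,0,0,50],[-2,-16,7,0,0,0,50],[-3,-23,7,0,0,0,50],[-4,-30,7,0,0,0,50],[-5,-36,7,0,0,0,50]])

```text
time_s: 4.95
tcp_pos: [0.6013, 0.0608, 0.1233]
eef_rot: [-56.7, 89.9, 24.7]
contact_force: [0.2, 0.7, 1.4]
gripper_width: 0.0439
```

Request:
carry_out(moves=[[-1,-5,0,0,0,0,50],[-1,-10,0,0,0,0,50],[-2,-15,0,0,0,0,50],[-3,-20,0,0,0,0,50],[-4,-25,0,0,0,0,50]])

```text
time_s: 5.45
tcp_pos: [0.5969, 0.0362, 0.1225]
eef_rot: [129.3, 90.0, -149.2]
contact_force: [-0.5, 0.4, 0.6]
gripper_width: 0.0435
```

```bash
python3 shot.py c5
```

```text
(no output)
```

View pics/c5.png

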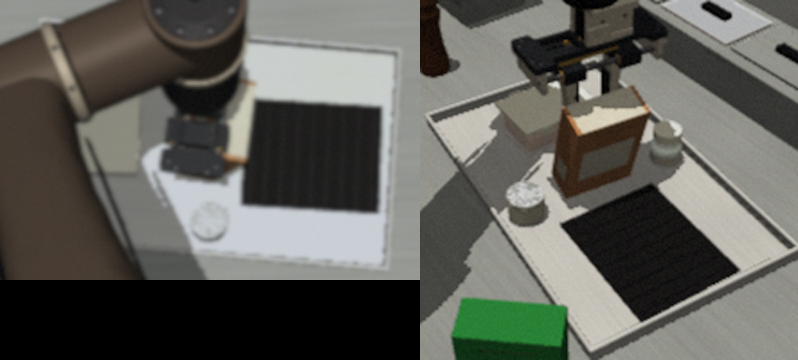

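Request:
carry_out(moves=[[-1,-5,0,0,0,0,50],[-1,-10,0,0,0,0,50],[-2,-15,0,0,0,0,50],[-3,-20,0,0,0,0,50],[-4,-25,0,0,0,0,50]])

```text
time_s: 6.05
tcp_pos: [0.593, 0.0112, 0.1226]
eef_rot: [132.7, 90.0, -145.8]
contact_force: [1.3, -0.2, -0.0]
gripper_width: 0.044
```

Request:
carry_out(moves=[[0,0,0,0,0,0,50],[2,20,0,0,0,0,50],[5,45,0,0,0,0,50],[9,75,0,0,0,0,50],[9,75,0,0,0,0,50]])

```text
time_s: 6.55
tcp_pos: [0.6029, 0.0894, 0.1227]
eef_rot: [-57.5, 89.9, 24.2]
contact_force: [0.3, -0.5, -0.3]
gripper_width: 0.0437
```

Run:
```python
from h import *
a=r.capture("top")[110:250,165:375]; b=r.capture("side")[130:330,190:400]
f=lambda x,s:cv2.resize(x,None,fx=s,fy=s,interpolation=cv2.INTER_CUBIC)
A=f(a,2.2);B=f(b,1.6)
cv2.imwrite("pics/c6.png",np.hstack([cv2.copyMakeBorder(A,0,320-len(A),0,0,0),B]));
```

```text
(no output)
```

View pics/c6.png

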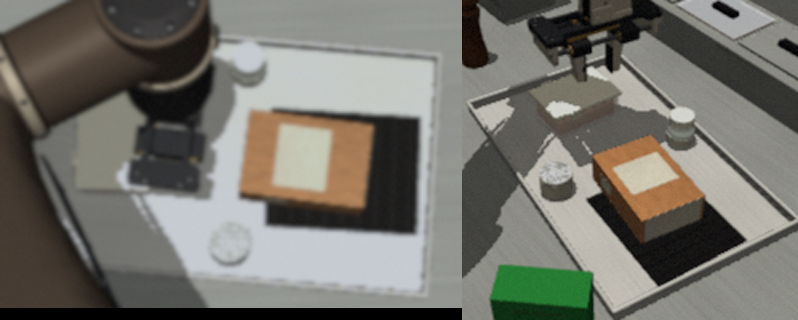

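```bash
cat > m.py <<'E'
from h import *
def carton():
    im=r.capture("top"); h=cv2.cvtColor(im,cv2.COLOR_BGR2HSV)
    m=((h[...,0]<25)&(h[...,1]>90)&(h[...,2]>110)).astype(np.uint8); m[:110]=0;m[250:]=0;m[:,:225]=0;m[:,375:]=0
    c=max(cv2.findContours(m,0,2)[0],key=cv2.contourArea)
    P=np.array([ray("top",q[0],.054)[:2] for q in c])*1000
    rc=cv2.minAreaRect(P.astype(np.float32)); b=cv2.boxPoints(rc); C=b.mean(0)
    e=[b[1]-b[0],b[2]-b[1]]; L=max(e,key=np.linalg.norm); L=L*(-1 if L[1]>0 else 1)
    mu=np.array([-.078,-.997]);mv=np.array([.997,-.078]);M=np.array([575.8,-119.7])
    print("centre",C.round(1),"size",np.round(rc[1],1),"dir",np.degrees(np.arctan2(L[1],L[0])).round(2),
     "mat along u",((b-M)@mu).round(1),"across v",((b-M)@mv).round(1))
if __name__=="__main__": carton(); print(r.get_state()["tcp_pos"])
E
python3 m.py
```

```text
centre [580.9 -69. ] size [157.6 111.3] dir -98.74 mat along u [  23.5   31.8 -125.4 -133.6] across v [-60.2  50.8  62.5 -48.5]
[0.60188902 0.08666008 0.1224926 ]
```

Request:
carry_out(moves=[[-6,-14,0,0,0,0.07,50],[-12,-27,-35,0,0,0.07,50],[-12,-27,-75,0,0,0.07,50],[-12,-27,-105,0,0,0.07,50],[-12,-27,-112,0,0,0.07,50]])

```text
time_s: 7.2
tcp_pos: [0.5875, 0.0578, 0.0075]
eef_rot: [113.5, 89.7, -161.1]
contact_force: [-1.4, -0.1, 0.2]
gripper_width: 0.0438
```

Run:
```python
from h import *
print(r.get_state()["tcp_pos"],r.get_state()["contact_force"])
b=r.capture("side")[140:290,230:400]; cv2.imwrite("pics/c7.png",cv2.resize(b,None,fx=4,fy=4,interpolation=cv2.INTER_CUBIC))
```

```text
[0.58747365 0.05776746 0.00746564] [-1.37463299 -0.10985844  0.18317266]
```

View pics/c7.png

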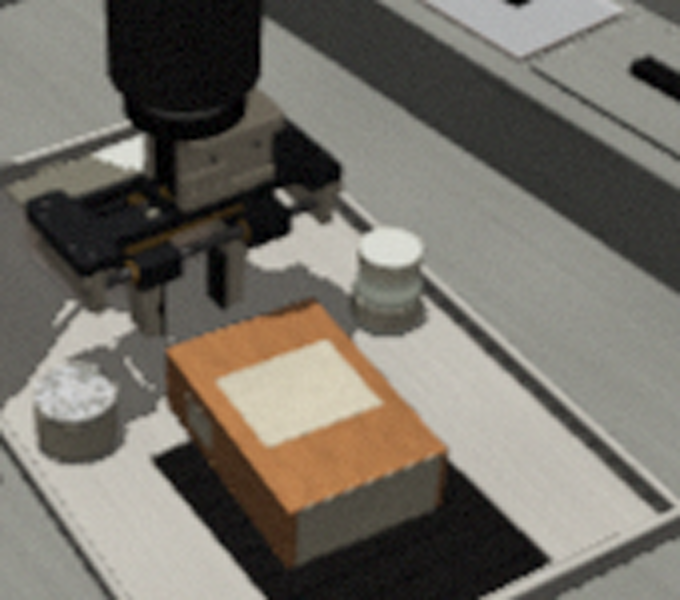

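Request:
carry_out(moves=[[-1,-8,0,0,0,0,50],[-1,-16,0,0,0,0,50],[-2,-24,0,0,0,0,50],[-2,-30,0,0,0,0,50],[-3,-36,0,0,0,0,50]])

```text
time_s: 7.75
tcp_pos: [0.5878, 0.0235, 0.0116]
eef_rot: [-55.6, 89.9, 29.9]
contact_force: [-1.3, 4.5, 2.7]
gripper_width: 0.0438
```

Request:
carry_out(moves=[[0,-5,0,0,0,0,50],[-1,-10,0,0,0,0,50],[-1,-15,0,0,0,0,50],[-2,-20,0,0,0,0,50],[-2,-25,0,0,0,0,50]])

```text
time_s: 8.25
tcp_pos: [0.5854, -0.0015, 0.0108]
eef_rot: [-74.9, 90.0, 10.7]
contact_force: [0.1, 4.3, 2.4]
gripper_width: 0.0438
```

```bash
python3 m.py
```

```text
centre [ 583.3 -103.8] size [137.7 111.3] dir -94.56 mat along u [ 52.3  52.5 -85.2 -85.4] across v [-49.5  61.8  62.  -49.3]
[ 0.58531949 -0.00218914  0.01072629]
```

Request:
carry_out(moves=[[0,-5,0,0,0,0,50],[-1,-10,0,0,0,0,50],[-1,-15,0,0,0,0,50],[-2,-20,0,0,0,0,50],[-2,-26,0,0,0,0,50]])

```text
time_s: 8.8
tcp_pos: [0.5829, -0.0277, 0.0107]
eef_rot: [70.5, 90.0, 156.0]
contact_force: [-0.1, 4.3, 2.3]
gripper_width: 0.0434
```

Request:
carry_out(moves=[[0,0,0,0,0,0,50],[1,10,0,0,0,0,50],[3,35,0,0,0,0,50],[4,50,10,0,0,0,50],[5,60,40,0,0,0,50]])

```text
time_s: 9.3
tcp_pos: [0.5857, 0.0334, 0.0487]
eef_rot: [112.8, 89.6, -161.7]
contact_force: [0.5, 0.7, -0.3]
gripper_width: 0.0437
```

```bash
python3 m.py
```

```text
centre [ 581.8 -120. ] size [161.2 111.5] dir -94.56 mat along u [ 80.3  80.5 -80.7 -80.9] across v [-49.9  61.6  61.8 -49.7]
[0.59022498 0.03521769 0.05568299]
```

Centred along the mat and square, with 18 mm or more margin everywhere. Now I raise the arm, back well away and take a final look.

Request:
carry_out(moves=[[0,10,40,0,0,0,50],[0,20,85,0,0,0,50],[0,20,130,0,0,0,50],[0,20,175,0,0,0,50],[0,20,200,0,0,0,50]])

```text
time_s: 9.85
tcp_pos: [0.589, 0.0532, 0.2559]
eef_rot: [-75.1, 89.7, 10.5]
contact_force: [0.5, -0.7, 0.4]
gripper_width: 0.0434
```

Request:
carry_out(moves=[[-20,40,10,0,0,0,50],[-45,80,10,0,0,0,50],[-70,120,10,0,0,0,50],[-90,140,10,0,0,0,50],[-90,140,10,0,0,0,50]])

```text
time_s: 10.35
tcp_pos: [0.4959, 0.195, 0.2617]
eef_rot: [-26.4, 89.9, 59.4]
contact_force: [0.5, -0.6, 0.0]
gripper_width: 0.0438
```

```bash
python3 m.py
python3 - <<'E'
from h import *
a=r.capture("top")[110:250,165:375]; b=r.capture("side")[:330]
A=cv2.resize(a,None,fx=1.9,fy=1.9,interpolation=cv2.INTER_CUBIC);B=cv2.resize(b,None,fx=.71,fy=.71)
H=max(len(A),len(B));p=lambda x:cv2.copyMakeBorder(x,0,H-len(x),0,0,0)
cv2.imwrite("pics/c8.png",np.hstack([p(A),p(B)]))
E
```

```text
centre [ 581.7 -119.9] size [161.1 111.3] dir -94.56 mat along u [ 80.2  80.4 -80.7 -80.9] across v [-49.9  61.4  61.6 -49.7]
[0.4968813  0.19408652 0.26163252]
```

View pics/c8.png

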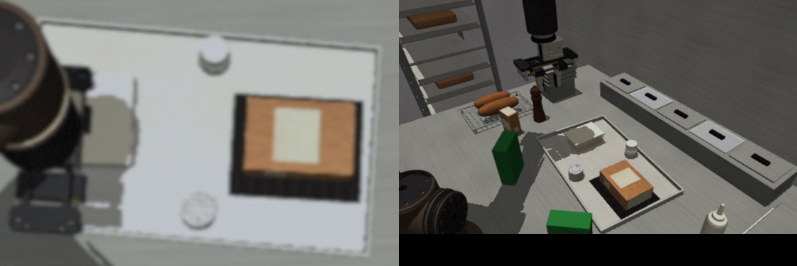

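```bash
python3 -c "
from plant import r
print(r.close_job())"
```

```text
the job is handed in; nothing more can be done
None
```

The carton now lies flat and wholly on the mat, and the job is handed in at about 10.5 s of the 54 s allowed. I pushed it over from behind with the fingertips near its top, then pushed it by its trailing end, with two spread fingers to square it up. It was never gripped or lifted.

**Last checks:**
- **Position:** in the top camera the carton is centred along the mat to within 1 mm and square to under 0.5°. It sits about 6 mm off centre across the mat. That leaves about 20 mm of mat at each end and 18 to 30 mm at the sides.
- **Bystanders:** the jar, tin, tub, mill, small carton and bottle look unmoved in the last pictures. I judged this by eye and did not measure it. The spoon was outside the last crops.
- **Arm:** it finished about 0.26 m up and clear of everything, with no contact force beyond sensor noise.

**One disagreement:** the first push missed because the partly open fingertips sit about 17 mm higher than the reported tool point. They passed over the carton's top without visibly touching it. I backed out, went lower and repeated the push, which worked.

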